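# Clear the stacking cup off the parts chest and hold its flap at the index clip

## Task

A metal cup stands on the closed flap of the parts chest: nest it, upright and fully home, in the matching cup on the bench. Then lift the flap by its bow handle until it lines up with the index clip on the quadrant, and finish still holding it there by the handle, steady, with the flap kept up by the gripper alone. Do not tip either cup over, and leave the clip as it is set and the tin, the thread spool and the wax block where they are.

Things in the scene. Friction and masses are not known exactly. Their poses are not given: they have to be found in the camera images.
- hinge (a point): Middle of the flap's hinge line, 70 mm up, on the right-hand rim of the fixed grey parts chest (190 along x, 170 along y from y = 0, 70 mm high). Axes: x along the hinge, away from the robot (yaw varies); y across the flap to the handle; z up. An aluminium quadrant stands on its near side, 100 mm along -x, up to 135 mm above this point.
- flap (a joint): Flap angle, rad: 0 closed and level, growing as the handle edge rises (positive turn about x of hinge), at most 1.7. Plain grey plate 190 x 170 x 6 mm, underside on the hinge line; closed, its top is 76 mm above the bench. About 0.3 kg, nearly frictionless: falls shut when let go.
- handle (a point): Steel bow handle on the flap: round bar 10 mm thick along the hinge direction, 84 mm free between its legs. Origin mid-bar: 150 mm from the hinge along the flap, 38 mm above the flap's top (44 mm above its underside), so 114 mm above the bench when closed. Axes as hinge when closed, turning with the flap. The bar can turn between finger pads.
- mark (a joint): Angle at which the index clip is set, in rad, in the same measure as flap (the flap is in line with the clip when both are equal). Differs from start to start, 0.55 to 1.0. The clip is stiff and stays as set; leave it so.
- mark_tip (a point): Tip of the dark steel index clip, a small pointer along the radius of the quadrant on the chest's near side, 170 mm from the hinge line; it points along the middle of the flap's thickness when the flap is at the mark. z axis: square to the pointer, as the handle's z is square to the flap.
- top_cup_mid (a point): Centre (half-way up) of the loose aluminium cup on the flap. Open cup 66 mm high, about 90 g, wall 2.5 mm: upper part a straight collar 58 mm in outside diameter and 28 mm high, under it a short slanted shoulder, then a body narrowing from 46 to 37 mm at the foot. z axis: up through its mouth.
- base_cup_mid (a point): Centre (half-way up) of the alike loose cup that stands on the bench, mouth up (same shape and size). When nested, the upper cup's shoulder sits on the lower cup's rim and the upper cup's centre is 29 to 30 mm above the lower cup's, 28 mm or so of its collar standing out.
- rivet_tin: Bystander: small round tin, 43 mm across, 21 mm high, origin under its centre. Leave alone.
- thread_spool: Bystander: wooden spool of thread, 38 mm across, 50 mm high, origin under its centre. Leave alone.
- beeswax: Bystander: block of wax, 30 x 50 x 20 mm, origin under its centre. Leave alone.
Mind the look-alikes: they are no part of the job. Leave any blue look-alike of the part that bears base_cup_mid alone.

How it is judged:
By the outcome, as a careful person would: the job done as asked, in the order asked, and still so for the second after the job is handed in, while the arm keeps its last pose, push and grip.
It also fails if it takes over 51 s, if anything falls off the work surface, if the arm or the gripper's body presses on something with over 40 N, if the wrist force passes 120 N, or if a joint passes its speed limit or range.

## Robot

A 7-joint arm with a two-finger parallel gripper is mounted at the origin on the work surface; the furniture and walls round the work are solid. World frame = base frame: x ahead of the robot, y to its left, z up, the work surface at z = 0. Lengths are in m, angles in rad, forces in N, time in s.
With the tool pointing down it reaches from about 0.4 to 0.875 m from the base axis. Payload 19.3 kg.
Tool frame: the origin (TCP) lies at the very end of the fingers, on their centre line; the grasp point (between the pads) lies 19 mm behind it; z points along the fingers, y is the line along which they close (so a half turn about z gives the same grasp; the last joint's range is limited). The gripper opens to 85 mm and grips with 20 to 120 N. Pads are 22 mm wide; open, the fingers measure 114 mm over their backs; the gripper's body (76 mm by 85 mm) begins 54 mm behind the grasp point. The pads swing forward as they close: fully open they stand 13 mm farther back than shut.
Start: joints at [1.214, 0.521, -0.036, 1.599, 0.021, 1.021, -0.113], TCP at [0.177, -0.599, 0.231] pointing down, gripper open.
Joint ranges: [-2.91, 2.91], [-0.3, 2.13], [-1.5, 1.42], [0.17, 2.43], [-1.26, 4.41], [0.16, 1.93], [-2.52, 2.52]. Speed limits (rad/s): [1.89, 1.89, 2.39, 2.39, 3.01, 3.01, 3.01].

## Interface

Orientations are given as [roll, pitch, yaw] about the fixed x, y, z axes, in that order (R = Rz(yaw) Ry(pitch) Rx(roll)).
In Python, from workcell import bot gives the robot as it stands.
- The arm moves only by the tool carry_out, never from a script. Its argument "rows" is a list that holds one entry, the list of rows, each a list of 4 numbers: the shift along the tool's x, y, z in m, then the turn about the tool's z in degrees. In form: [[[x, y, z, twist], ...]]. A call has 1 to 12 rows; each row is the pose to reach, as a shift and turn from the pose commanded when the call began, along the tool's axes at that moment; what a row does not reach only later rows make up. A row lasts 1/12 s, in which the tool goes at most 41.7 mm and 7.16 degrees, less where a joint would pass 70% of its speed; a pose out of reach is approached as far as the arm can. A call with a gripper value outside its range is refused whole. "grip" is the finger opening in m, from 0 to 0.0854, set as the call begins (left out, the last holds). The fingers move at their own pace and stop on an object; "grip_force" is the grip in N (left out, the last holds). Time passes only in rows, so rows that repeat a pose let the fingers close. It gives the time, the measured TCP pose, the force, the opening and the grip force at its end, in the units of the state.
- bot.observe(): the state, without advancing time (a new reading comes with each control period).
- bot.grab_frame(name): name is "scene" or "top" or "wrist"; returns a dict with "pixels" (384x512x3 uint8, red, green, blue), "K" (3x3 intrinsics, pixels), "pose" (4x4, takes a point from camera to world coordinates). Camera axes: x right, y down, z forward; pixel columns grow to the right and rows downward; lengths in m; the calibration is good to about 2 mm. A picture is of the moment at which its call begins. There is no depth.
- bot.job_done(): hands the job in; it is judged then, once.
Trained networks look in a picture, given as the dict that the camera call returned (one of the last four; its "shot" number tells which), for a name from the list of things; names that differ only in an ending like _2 or _b are one class to them, and where a whole thing is asked for, a point or a joint stands for the part that bears it (a point fixed in the world has none). Each returns a list of dicts, best first, with "conf" (0 to 1); they miss things now and then, are a little off and sometimes report something else, mostly with a low value. They report only what shows in the picture. A call takes as long as a camera call. They do not tell look-alikes from the thing itself.
- bot.look_for(picture, label): "position" ([column, row] in pixels, amid what is visible of it).
- bot.regions_of(picture, label): "region" (384x512 bool, what is visible of it) and "position" ([column, row] in pixels, amid what is visible of it).
- bot.spot_point(picture, label): "position" ([column, row] in pixels: a listed point, or the origin of a listed thing).
The state is a dict: "clock": time; "qpos": joint angles; "qd": joint speeds; "joint_efforts": joint torques, N m; "position": TCP position; "tool_rot": TCP orientation; "force": force on the tool from outside, world axes, zero at the start; "moment": the same for the moment, N m; "grip_width": finger opening in m; "finger_force": force on a finger pad.
Only numpy, scipy, OpenCV 4.12 (cv2) and the standard library are available. Lean on these libraries where they do the work, as an engineer would, in place of code of your own. Each camera call takes 0.05 s, during which the arm holds its last target. There are 200 camera calls.

## Working session

There is one attempt and no reset: what is moved stays moved. The work goes in short steps, Python scripts to look and compute and a tool call to move; the robot and the scene stay as the last step left them, time stands still between calls to the robot, and variables do not carry over. Pictures are saved under pics/ and viewed, at most 10 in all, crops included, and the job is handed in when it is done.

Besides the shell and the picture viewer there is one more tool, called by a JSON object that holds its "op" and its "data". carry_out: Moves the arm, as the interface text tells. Its arguments: {"type":"object","properties":{"rows":{"type":"array","items":{"type":"array","items":{"type":"array","items":{"type":"number"}}}},"grip":{"type":"number"},"grip_force":{"type":"number"}},"required":["rows"]}

```bash
mkdir -p pics; ls; cat > h.py <<'E'
import numpy as np, cv2
from workcell import bot
from scipy.spatial.transform import Rotation as R
def save(f,n): cv2.imwrite('pics/'+n+'.png', f['pixels'][:,:,::-1])
def ray(f,p):
    K=np.array(f['K']);T=np.array(f['pose'])
    d=T[:3,:3]@np.linalg.solve(K,[p[0],p[1],1.]); return T[:3,3],d/np.linalg.norm(d)
def atz(f,p,z):
    o,d=ray(f,p); return o+d*(z-o[2])/d[2]
def proj(f,X):
    T=np.linalg.inv(np.array(f['pose']));c=T[:3,:3]@np.array(X)+T[:3,3];u=np.array(f['K'])@c;return u[:2]/u[2]
def tri(obs):
    A=np.zeros((3,3));b=np.zeros(3);L=[]
    for f,p in obs:
        o,d=ray(f,p);P=np.eye(3)-np.outer(d,d);A+=P;b+=P@o;L.append((P,o))
    x=np.linalg.solve(A,b);return x,[round(float(np.linalg.norm(P@(x-o))),4) for P,o in L]
E
cat > a.py <<'E'
from h import *
np.set_printoptions(precision=3,suppress=True)
s=bot.observe();print({k:np.round(v,3) for k,v in s.items()})
F={n:bot.grab_frame(n) for n in('scene','top')}
for n,f in F.items():
    save(f,n+'0')
    print(n,np.array(f['pose'])[:3,3])
    for l in 'hinge handle mark_tip top_cup_mid base_cup_mid rivet_tin thread_spool beeswax'.split():
        print(l,[(np.round(d['position'],1).tolist(),round(d['conf'],2)) for d in bot.spot_point(f,l)[:4]])
cv2.imwrite('pics/both.png',cv2.resize(np.hstack([F['scene']['pixels'],F['top']['pixels']])[:,:,::-1],(800,300)))
E
python3 a.py
```

```text
pics
{'clock': np.float64(0.0), 'qpos': array([ 1.214,  0.522, -0.036,  1.6  ,  0.021,  1.021, -0.113]), 'qd': array([ 0.001,  0.001, -0.001,  0.001,  0.   ,  0.001,  0.001]), 'joint_efforts': array([  0.002, -92.713,   1.981, -36.994,   0.018,   0.008,   0.   ]), 'position': array([ 0.177, -0.599,  0.231]), 'tool_rot': array([-3.14 ,  0.   ,  0.287]), 'force': array([-0.373, -0.266, -0.352]), 'moment': array([-0.051,  0.051,  0.024]), 'finger_force': np.float64(0.0), 'grip_width': np.float64(0.085)}
scene [0.186 0.341 0.793]
hinge [([294.0, 157.2], 0.84), ([270.4, 186.3], 0.42)]
handle [([268.2, 180.9], 0.77)]
mark_tip [([316.8, 180.5], 0.39)]
top_cup_mid [([292.0, 164.7], 0.96), ([244.1, 291.9], 0.43)]
base_cup_mid [([268.9, 140.3], 0.95), ([208.3, 278.3], 0.8)]
rivet_tin [([243.2, 290.9], 0.88)]
thread_spool [([187.0, 239.0], 0.87)]
beeswax [([232.6, 319.5], 0.54), ([288.9, 156.5], 0.48), ([317.7, 179.0], 0.44), ([287.6, 164.6], 0.44)]
top [ 0.308 -0.14   1.353]
hinge [([325.9, 214.8], 0.64)]
handle [([271.6, 216.8], 0.77)]
mark_tip [([281.5, 253.5], 0.51)]
top_cup_mid [([300.0, 217.8], 0.56)]
base_cup_mid [([185.4, 214.1], 0.88)]
rivet_tin [([195.0, 240.7], 0.64)]
thread_spool [([210.7, 169.4], 0.7), ([328.3, 215.7], 0.6)]
beeswax []
```

View pics/scene0.png

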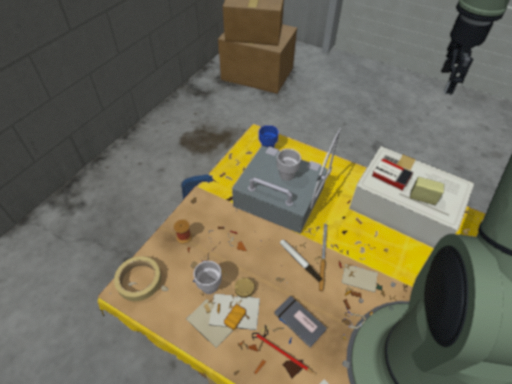

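View pics/top0.png

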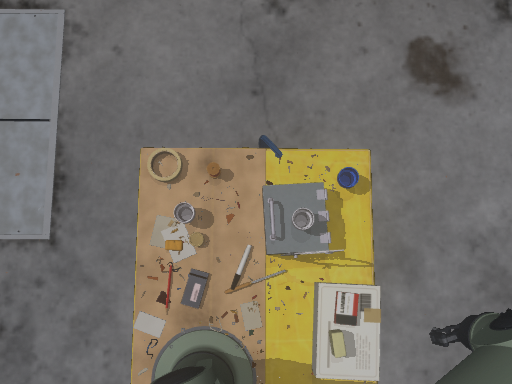

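The scene picture shows the aluminium cup on the grey flap at (289,161), the plain metal cup on the bench at (208,277), and a blue look-alike at (268,135). In the top picture these are at (303,218), (185,213) and (348,177). The bow handle is at (272,218), the hinge is on the right at about (328,215), and the quadrant is at the chest's near side.

Candidates for base_cup: (208,277) metal, (268,135) blue, which I reject, and the tin at (243,291), which is not a cup. I choose (208,277).

```bash
cat > b.py <<'E'
from h import *
np.set_printoptions(precision=4,suppress=True)
s=bot.grab_frame('scene');t=bot.grab_frame('top')
def pts(f,l,near):
    c=[np.array(d['position']) for d in bot.spot_point(f,l)]
    c=[p for p in c if np.linalg.norm(p-near)<14]; return c[0] if c else None
for l,a,b,z in [('top_cup_mid',(290,164),(302,218),.109),('base_cup_mid',(208,278),(185,213),.033),('handle',(268,185),(272,217),.114),('hinge',(294,157),(326,215),.07),('mark_tip',(318,180),(281,253),.15)]:
    ps,pt=pts(s,l,a),pts(t,l,b)
    print(l,ps,pt)
    if ps is not None: print('  scene@z',atz(s,ps,z))
    if pt is not None: print('  top@z',atz(t,pt,z))
    if ps is not None and pt is not None: print('  tri',*tri([(s,ps),(t,pt)]))
# flap corners etc from regions
for f,n,l in[(s,'s','base_cup_mid'),(t,'t','base_cup_mid'),(s,'s','top_cup_mid'),(t,'t','top_cup_mid'),(s,'s','flap'),(t,'t','flap'),(s,'s','handle'),(t,'t','handle')]:
    for d in bot.regions_of(f,l)[:2]:
        m=d['region'].astype(np.uint8); 
        if m.sum()<5: continue
        r=cv2.minAreaRect(cv2.findNonZero(m)); print(n,l,round(d['conf'],2),int(m.sum()),np.round(r[0],1),np.round(r[1],1),round(r[2],1))
I=np.hstack([cv2.resize(s['pixels'][120:240,185:345],(400,300),interpolation=2),cv2.resize(t['pixels'][165:270,250:390],(400,300),interpolation=2)])
J=np.hstack([cv2.resize(s['pixels'][240:330,150:270],(400,300),interpolation=2),cv2.resize(t['pixels'][180:270,140:260],(400,300),interpolation=2)])
cv2.imwrite('pics/crop.png',np.vstack([I,J])[:,:,::-1])
E
python3 b.py
```

```text
top_cup_mid [288.5 165.2] [299.2 219.4]
  scene@z [ 0.4352 -0.2714  0.109 ]
  top@z [ 0.4353 -0.2576  0.109 ]
  tri [ 0.4316 -0.2568  0.1247] [0.0022, 0.0022]
base_cup_mid None [183.8 210.3]
  top@z [0.4673 0.0629 0.033 ]
handle [271.  183.7] [272.7 218.4]
  scene@z [ 0.442  -0.1921  0.114 ]
  top@z [ 0.4371 -0.1865  0.114 ]
  tri [ 0.4375 -0.1857  0.1226] [0.0013, 0.0013]
hinge None [327.3 218.8]
  top@z [ 0.4414 -0.3389  0.07  ]
mark_tip [315.2 179.3] [282. 255.]
  scene@z [ 0.3484 -0.2258  0.15  ]
  top@z [ 0.3394 -0.209   0.15  ]
  tri [ 0.3409 -0.2072  0.1717] [0.0021, 0.0021]
s base_cup_mid 0.69 399 [269.  136.5] [23. 20.] 90.0
s base_cup_mid 0.55 663 [207.5 277. ] [32. 25.] 90.0
t base_cup_mid 0.93 344 [347.3 177.8] [19.8 20.5] 45.0
t base_cup_mid 0.78 367 [184.  212.5] [21. 20.] 90.0
s top_cup_mid 0.77 596 [288.5 164.5] [31. 23.] 90.0
t top_cup_mid 0.73 405 [302.  218.5] [21. 22.] 90.0
t top_cup_mid 0.46 336 [183.8 212.3] [19.8 19.1] 45.0
s flap 0.66 3188 [279.5 178.2] [81.  53.3] 21.3
t flap 0.67 3873 [294.8 218. ] [69.4 63.3] 86.4
s handle 0.78 3246 [279.6 178.2] [80.8 54. ] 21.8
t handle 0.72 3847 [295.1 217.1] [69.9 62.2] 86.2
```

View pics/crop.png

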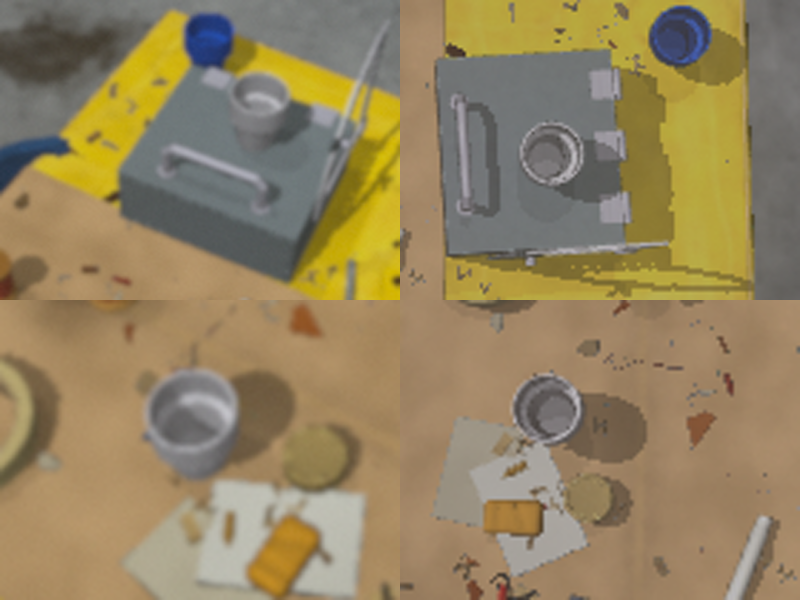

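The crop confirms the choice: grey metal cup on the flap (upper left), grey metal cup on the bench (lower left), and the blue one behind the chest to be left alone. Next I move above the top cup.

{"op": "carry_out", "data": {"rows": [[[0.02, -0.015, -0.02, 2], [0.055, -0.04, -0.04, 5], [0.09, -0.066, -0.05, 8], [0.125, -0.091, -0.05, 11], [0.16, -0.117, -0.05, 12.8], [0.195, -0.142, -0.05, 12.8], [0.23, -0.168, -0.05, 12.8], [0.265, -0.193, -0.05, 12.8], [0.3, -0.219, -0.05, 12.8], [0.325, -0.237, -0.05, 12.8], [0.343, -0.25, -0.05, 12.8], [0.343, -0.25, -0.05, 12.8]]], "grip": 0.0854}}

```text
clock: 2.9
position: [0.4387, -0.2573, 0.2815]
tool_rot: [-3.14, -0.002, 0.071]
force: [-0.1, 0.4, -0.5]
grip_width: 0.0857
finger_force: 0.0
```

```bash
cat > c.py <<'E'
from h import *
np.set_printoptions(precision=4,suppress=True)
s=bot.observe();print(s['position'],s['tool_rot'],s['force'],s['qpos'])
w=bot.grab_frame('wrist');save(w,'w1');T=np.array(w['pose']);print(T)
for l in 'handle hinge mark_tip top_cup_mid base_cup_mid'.split():
    print(l,[(np.round(d['position'],1).tolist(),round(d['conf'],2)) for d in bot.spot_point(w,l)[:3]])
E
python3 c.py
```

```text
[ 0.4387 -0.2573  0.2815] [-3.1401 -0.0018  0.0707] [-0.0712  0.3774 -0.4721] [ 0.5442  0.2841 -0.1606  1.8349  0.05    1.0257 -1.1361]
[[ 0.0714 -0.9475 -0.3116  0.5183]
 [-0.9974 -0.068  -0.022  -0.2522]
 [-0.0004  0.3123 -0.95    0.4247]
 [ 0.      0.      0.      1.    ]]
handle [([188.4, 163.6], 0.86)]
hinge [([320.1, 158.1], 0.57)]
mark_tip [([197.5, 280.5], 0.73)]
top_cup_mid [([267.8, 174.1], 0.68)]
base_cup_mid [([14.8, 122.5], 0.96), ([387.4, 64.5], 0.57)]
```

View pics/w1.png

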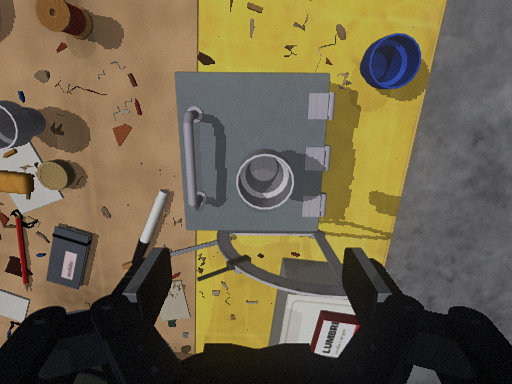

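The wrist view shows the cup rim centred near (265,180), the handle bar from (193,112) to (197,205), hinge tabs near x≈318, and the dark clip from (199,279) to (250,260) on the quadrant arc.

```bash
cat > d.py <<'E'
from h import *
np.set_printoptions(precision=4,suppress=True)
w=bot.grab_frame('wrist')
def P(n,p,z): print(n,p,atz(w,p,z))
P('rim',(265,180.5),.142)
P('rimL',(237,181),.142);P('rimR',(293.5,181),.142)
for d in bot.regions_of(w,'top_cup_mid')[:1]:
    m=d['region'].astype(np.uint8);ys,xs=np.nonzero(m);print('reg',xs.min(),xs.max(),ys.min(),ys.max())
P('cup',bot.spot_point(w,'top_cup_mid')[0]['position'],.109)
P('bar far',(190,117),.114);P('bar near',(194,203),.114);P('handle',bot.spot_point(w,'handle')[0]['position'],.114)
P('c1',(176,72),.076);P('c2',(328,73),.076);P('c3',(187,230),.076);P('c4',(327,231),.076)
P('hinge',bot.spot_point(w,'hinge')[0]['position'],.07)
# clip: fit plane of quadrant; hinge frame from corners
E
python3 d.py
```

```text
rim (265, 180.5) [ 0.4321 -0.2729  0.142 ]
rimL (237, 181) [ 0.4299 -0.2454  0.142 ]
rimR (293.5, 181) [ 0.4333 -0.3009  0.142 ]
reg 229 287 144 203
cup [261.1, 167.8] [ 0.4365 -0.2693  0.109 ]
bar far (190, 117) [ 0.486  -0.1938  0.114 ]
bar near (194, 203) [ 0.3931 -0.1975  0.114 ]
handle [184.8, 160.8] [ 0.4404 -0.1879  0.114 ]
c1 (176, 72) [ 0.5293 -0.171   0.076 ]
c2 (328, 73) [ 0.5385 -0.3358  0.076 ]
c3 (187, 230) [ 0.3406 -0.1808  0.076 ]
c4 (327, 231) [ 0.3503 -0.3605  0.076 ]
hinge [314.9, 152.7] [ 0.4495 -0.3337  0.07  ]
```

```bash
cat > d.py <<'E'
from h import *
np.set_printoptions(precision=4,suppress=True)
s=bot.observe();print(s['position'],s['tool_rot'])
T=np.array([[ 0.0714,-0.9475,-0.3116,0.5183],[-0.9974,-0.068,-0.022,-0.2522],[-0.0004,0.3123,-0.95,0.4247],[0,0,0,1]])
w=bot.grab_frame('wrist');save(w,'w2');print(np.array(w['pose'])[:3,3])
w1=dict(K=w['K'],pose=T)
def P(n,p,z,f=w1): print(n,p,atz(f,p,z))
P('rim',(265,180.5),.142)
P('bar far',(190,117),.114);P('bar near',(194,203),.114)
P('c1',(176,72),.076);P('c2',(328,73),.076);P('c3',(187,230),.076);P('c4',(327,231),.076)
for p,z in[((267.8,174.1),.109),((188.4,163.6),.114),((320.1,158.1),.07)]:P('net',p,z)
for d in bot.regions_of(w,'top_cup_mid')[:1]:
    m=d['region'].astype(np.uint8);ys,xs=np.nonzero(m);print('reg',xs.min(),xs.max(),ys.min(),ys.max(),'px of w1 rim in w2',proj(w,atz(w1,(265,180.5),.142)))
P('cup',bot.spot_point(w,'top_cup_mid')[0]['position'],.109,w)
P('handle',bot.spot_point(w,'handle')[0]['position'],.114,w)
# cup outline via region: project model circles and compare
def model(x,y,z0):
    a=np.linspace(0,6.28,60);q=[]
    for r,h in[(.029,.066),(.029,.038),(.0185,0)]:
        q+=[proj(w,[x+r*np.cos(t),y+r*np.sin(t),z0+h]) for t in a]
    return np.array(q)
from scipy.optimize import least_squares
def res(v,z0,b):
    q=model(v[0],v[1],z0);return [q[:,0].min()-b[0],q[:,0].max()-b[1],q[:,1].min()-b[2],q[:,1].max()-b[3]]
b=(xs.min(),xs.max()+1,ys.min(),ys.max()+1)
r=least_squares(res,[.435,-.262],args=(.076,b));print('fit',r.x,r.fun)
E
python3 d.py
```

```text
[ 0.4348 -0.2631  0.2813] [3.1416 0.     0.0625]
[ 0.5147 -0.2584  0.4244]
rim (265, 180.5) [ 0.4367 -0.2662  0.142 ]
bar far (190, 117) [ 0.4899 -0.1865  0.114 ]
bar near (194, 203) [ 0.3971 -0.1911  0.114 ]
c1 (176, 72) [ 0.5331 -0.1632  0.076 ]
c2 (328, 73) [ 0.5439 -0.3281  0.076 ]
c3 (187, 230) [ 0.3445 -0.1749  0.076 ]
c4 (327, 231) [ 0.356  -0.3544  0.076 ]
net (267.8, 174.1) [ 0.4347 -0.2703  0.109 ]
net (188.4, 163.6) [ 0.4415 -0.1849  0.114 ]
net (320.1, 158.1) [ 0.4487 -0.3339  0.07  ]
reg 230 287 144 205 px of w1 rim in w2 [259.2196 176.0501]
cup [262.2, 167.5] [ 0.4374 -0.2697  0.109 ]
handle [184.8, 160.3] [ 0.4413 -0.1872  0.114 ]
fit [ 0.4344 -0.2662] [-0.5315  0.5321  0.1485 -0.1181]
```

{"op": "carry_out", "data": {"rows": [[[0, 0.002, 0.015, 0], [0, 0.003, 0.04, 0], [0, 0.003, 0.07, 0], [0, 0.003, 0.1, 0], [0, 0.003, 0.125, 0], [0, 0.003, 0.143, 0], [0, 0.003, 0.155, 0], [0, 0.003, 0.161, 0], [0, 0.003, 0.163, 0], [0, 0.003, 0.163, 0]]]}}

```text
clock: 4.48
position: [0.4353, -0.2657, 0.1184]
tool_rot: [-3.142, 0.0, 0.063]
force: [-0.3, -0.4, -0.4]
grip_width: 0.0855
finger_force: 0.0
```

{"op": "carry_out", "data": {"rows": [[[0, 0, 0, 0], [0, 0, 0, 0], [0, 0, 0, 0], [0, 0, 0, 0], [0, 0, 0, 0], [0, 0, 0, 0], [0, 0, 0, 0], [0, 0, 0, 0]]], "grip": 0.03, "grip_force": 35}}

```text
clock: 5.15
position: [0.4359, -0.2659, 0.1194]
tool_rot: [3.141, -0.002, 0.063]
force: [-1.2, 1.9, 10.8]
grip_width: 0.0577
finger_force: 35.1
```

{"op": "carry_out", "data": {"rows": [[[0, 0, -0.004, 0], [0, 0, -0.012, 0], [0, 0, -0.025, 0], [0, 0, -0.045, 0], [0, 0, -0.065, 0], [0, 0, -0.082, 0], [0, 0, -0.093, 0], [0, 0, -0.1, 0], [0, 0, -0.1, 0], [0, 0, -0.1, 0]]]}}

```text
clock: 5.98
position: [0.4352, -0.2656, 0.2184]
tool_rot: [3.141, -0.0, 0.063]
force: [0.2, 0.6, -1.3]
grip_width: 0.0573
finger_force: 37.7
```

```bash
cat > e.py <<'E'
from h import *
from scipy.optimize import least_squares
np.set_printoptions(precision=4,suppress=True)
s=bot.observe();print(s['position'],s['tool_rot'],s['force'])
def model(f,x,y,z0):
    a=np.linspace(0,6.28,60)
    return np.array([proj(f,[x+r*np.cos(t),y+r*np.sin(t),z0+h]) for r,h in[(.029,.066),(.029,.038),(.0185,0)] for t in a])
def fit(f,l,z0,near,g):
    for d in bot.regions_of(f,l):
        if np.linalg.norm(np.array(d['position'])-near)>20: continue
        ys,xs=np.nonzero(d['region']);b=(xs.min(),xs.max()+1,ys.min(),ys.max()+1)
        def res(v):
            q=model(f,v[0],v[1],z0);return [q[:,0].min()-b[0],q[:,0].max()-b[1],q[:,1].min()-b[2],q[:,1].max()-b[3]]
        r=least_squares(res,g);return r.x,r.fun
if __name__=='__main__':
    sc=bot.grab_frame('scene');t=bot.grab_frame('top')
    print(fit(sc,'base_cup_mid',0,(208,277),[.467,.063]),fit(t,'base_cup_mid',0,(184,212),[.467,.063]))
    for f in(sc,t):
        for d in bot.spot_point(f,'base_cup_mid'):print(d['position'],atz(f,d['position'],.033),d['conf'])
E
python3 e.py
```

```text
[ 0.4352 -0.2656  0.2184] [ 3.1414 -0.0002  0.0633] [ 0.2479  0.5615 -1.3192]
(array([0.4583, 0.0551]), array([-0.2105,  0.2192, -0.9523,  0.9079])) (array([0.4586, 0.0561]), array([-1.1127,  1.1377, -0.3828,  0.3785]))
[269.4, 140.2] [ 0.5562 -0.4013  0.033 ] 0.89
[207.7, 281.6] [0.4578 0.0608 0.033 ] 0.87
[186.0, 209.7] [0.4691 0.0568 0.033 ] 0.81
[345.7, 178.6] [ 0.5617 -0.3994  0.033 ] 0.36
```

{"op": "carry_out", "data": {"rows": [[[0.002, -0.01, 0, 0], [0.006, -0.033, 0, 0], [0.011, -0.063, 0, 0], [0.016, -0.098, 0, 0], [0.022, -0.133, 0, 0], [0.028, -0.168, 0, 0], [0.033, -0.2, 0, 0], [0.036, -0.221, 0, 0], [0.038, -0.231, 0, 0], [0.038, -0.233, 0, 0], [0.038, -0.233, 0, 0], [0.038, -0.233, 0, 0]]]}}

```text
clock: 7.28
position: [0.4582, -0.0319, 0.2182]
tool_rot: [3.141, 0.0, 0.062]
force: [-0.1, -0.8, -0.9]
grip_width: 0.0573
finger_force: 37.7
```

```bash
cat > g.py <<'E'
from e import *
w=bot.grab_frame('wrist');save(w,'w3');p=bot.observe()['position']
for l in('base_cup_mid','top_cup_mid'):
    for d in bot.regions_of(w,l):
        ys,xs=np.nonzero(d['region']);print(l,d['conf'],d['position'],xs.min(),xs.max(),ys.min(),ys.max())
q=proj(w,[.4585,.0555,.033]);print('pred',q, 'held pred',proj(w,[p[0],p[1],p[2]-.118+.109]))
print('base',fit(w,'base_cup_mid',0,q,[.4585,.0555]))
print('held',fit(w,'top_cup_mid',p[2]-.118+.076,proj(w,[p[0],p[1],p[2]-.009]),p[:2]))
E
python3 g.py
```

```text
[ 0.4582 -0.0319  0.2182] [3.1412 0.0004 0.0621] [-0.0671 -0.7939 -0.8895]
base_cup_mid 0.92 [170.7, 166.5] 141 201 136 194
top_cup_mid 0.77 [252.8, 260.5] 196 318 192 322
pred [178.061  161.6003] held pred [255.886  240.3843]
base (array([0.459 , 0.0562]), array([-0.5066,  0.5552, -0.2522,  0.2981]))
held None
```

View pics/w3.png

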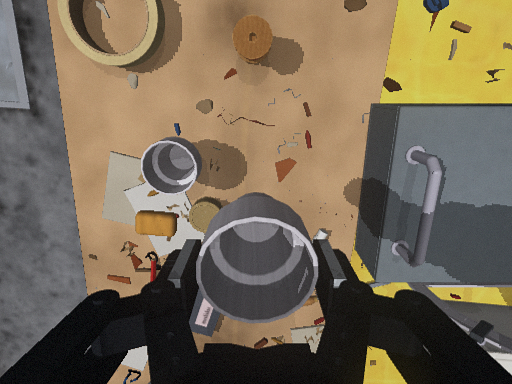

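The view shows the cup held upright between the fingers (rim centre near (257,268)), the bench cup at (171,166), the tin at (205,213), and the handle at (425,210).

```bash
cat > g2.py <<'E'
from e import *
w=bot.grab_frame('wrist');p=bot.observe()['position']
for dz in(-.006,0,.006): print('held',dz,fit(w,'top_cup_mid',p[2]-.042+dz,(253,260),p[:2])) 
print('rim eye',atz(w,(257.5,268),p[2]+.024)-p)
a=np.linspace(0,6.28,80);m=np.array([proj(w,[p[0]+.029*np.cos(t),p[1]+.029*np.sin(t),p[2]+.024]) for t in a]);print(m.min(0),m.max(0))
print('base',fit(w,'base_cup_mid',0,(171,166),[.4585,.0555]))
E
python3 g2.py
```

```text
[ 0.4584 -0.0315  0.2183] [3.1415 0.0001 0.062 ] [ 0.004  -0.1272 -0.799 ]
held -0.006 (array([ 0.4549, -0.0322]), array([ 1.6814, -1.6862,  1.2546, -1.3949]))
held 0 (array([ 0.4586, -0.032 ]), array([-1.2968,  1.3007, -1.2264,  1.3133]))
held 0.006 (array([ 0.4624, -0.0318]), array([-4.6094,  4.5897, -3.8911,  4.2841]))
rim eye [ 0.0033 -0.0009  0.024 ]
[192.223  216.1935] [317.8445 324.6812]
base (array([0.4586, 0.0562]), array([ 0.0152, -0.0165, -0.7404,  0.7678]))
```

{"op": "carry_out", "data": {"rows": [[[0.001, -0.008, 0, 0], [0.002, -0.026, 0, 0], [0.004, -0.048, 0, 0], [0.005, -0.068, 0.005, 0], [0.006, -0.081, 0.02, 0], [0.0064, -0.0868, 0.04, 0], [0.0064, -0.0873, 0.06, 0], [0.0064, -0.0873, 0.078, 0], [0.0064, -0.0873, 0.09, 0], [0.0064, -0.0873, 0.095, 0], [0.0064, -0.0873, 0.095, 0]]]}}

```text
clock: 8.7
position: [0.4588, 0.0573, 0.1225]
tool_rot: [-3.142, 0.002, 0.064]
force: [0.0, -0.3, -0.4]
grip_width: 0.0578
finger_force: 37.7
```

```bash
cat > k.py <<'E'
from e import *
F=[bot.grab_frame(n) for n in('scene','top','wrist')]
p=bot.observe()['position'];c=[]
for f,b in zip(F,((130,210,190,270),(150,230,150,230),(0,0,0,0))):
    if b[1]==0: c.append(f['pixels'][100:384,100:420]);continue
    q=proj(f,p);x,y=int(q[0])-40,int(q[1])-35;c.append(f['pixels'][y:y+71,x:x+80])
cv2.imwrite('pics/k.png',np.hstack([cv2.resize(i,(266,236),interpolation=2) for i in c])[:,:,::-1])
E
python3 k.py
```

```text
[0.4588 0.0573 0.1225] [-3.1415  0.0016  0.0639] [ 0.0235 -0.2895 -0.3937]
```

View pics/k.png

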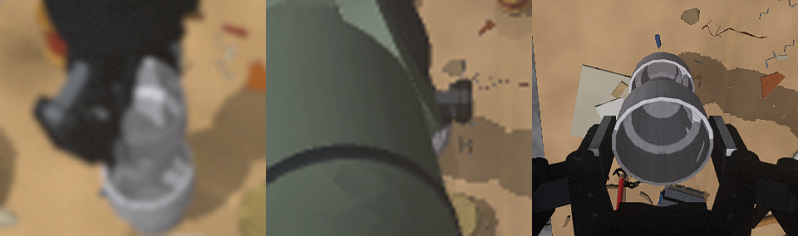

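The scene and wrist crops show the held cup directly above the bench cup. I lower slowly.

{"op": "carry_out", "data": {"rows": [[[0, 0, 0.005, 0], [0, 0, 0.011, 0], [0, 0, 0.017, 0], [0, 0, 0.023, 0], [0, 0, 0.029, 0], [0, 0, 0.034, 0], [0, 0, 0.038, 0], [0, 0, 0.041, 0], [0, 0, 0.044, 0], [0, 0, 0.046, 0], [0, 0, 0.047, 0]]]}}

```text
clock: 9.77
position: [0.4592, 0.0568, 0.076]
tool_rot: [3.142, 0.0, 0.063]
force: [-1.0, -0.3, 0.4]
grip_width: 0.0576
finger_force: 37.7
```

{"op": "carry_out", "data": {"rows": [[[0, 0, 0.001, 0], [0, 0, 0.002, 0], [0, 0, 0.003, 0], [0, 0, 0.004, 0], [0, 0, 0.005, 0], [0, 0, 0.005, 0]]]}}

```text
clock: 10.27
position: [0.4602, 0.0568, 0.0723]
tool_rot: [3.141, -0.002, 0.063]
force: [-3.0, -1.2, 26.0]
grip_width: 0.0572
finger_force: 39.8
```

{"op": "carry_out", "data": {"rows": [[[0, 0, -0.001, 0], [0, 0, -0.001, 0], [0, 0, -0.001, 0]]]}}

```text
clock: 10.52
position: [0.4596, 0.0568, 0.0726]
tool_rot: [-3.142, -0.001, 0.063]
force: [-0.4, -0.5, 9.0]
grip_width: 0.0577
finger_force: 38.5
```

{"op": "carry_out", "data": {"rows": [[[0, 0, 0, 0], [0, 0, 0, 0], [0, 0, 0, 0], [0, 0, 0, 0], [0, 0, 0, 0], [0, 0, 0, 0]]], "grip": 0.0854}}

```text
clock: 11.02
position: [0.4593, 0.0568, 0.0722]
tool_rot: [-3.142, 0.0, 0.063]
force: [0.9, 0.8, 0.4]
grip_width: 0.0854
finger_force: 0.0
```

{"op": "carry_out", "data": {"rows": [[[0, 0, -0.004, 0], [0, 0, -0.015, 0], [0, 0, -0.035, 0], [0, 0, -0.065, 0], [0, 0, -0.1, 0], [0, 0, -0.13, 0], [0.0, 0.02, -0.15, 0], [0, 0.05, -0.16, 0], [0, 0.075, -0.16, 0], [0, 0.085, -0.16, 0], [0, 0.085, -0.16, 0], [0, 0.085, -0.16, 0]]]}}

```text
clock: 12.02
position: [0.4645, -0.0278, 0.2323]
tool_rot: [-3.141, 0.0, 0.063]
force: [0.3, 0.8, -0.8]
grip_width: 0.0856
finger_force: 0.0
```

```bash
cat > l.py <<'E'
from e import *
w=bot.grab_frame('wrist');save(w,'w4')
a=np.linspace(0,6.28,80)
for z in(.0955,.1015):
    m=np.array([proj(w,[.459+.029*np.cos(t),.0565+.029*np.sin(t),z]) for t in a]);print('pred rim',z,m.min(0),m.max(0))
for n,z in(('handle',.114),('hinge',.07)):
    for d in bot.spot_point(w,n)[:2]: print(n,d['position'],atz(w,d['position'],z),d['conf'])
np.save('w4pose.npy',w['pose'])
E
python3 l.py
```

```text
[ 0.4645 -0.0278  0.2323] [-3.1413  0.0002  0.0626] [ 0.3239  0.8355 -0.8255]
pred rim 0.0955 [139.0972 148.9686] [198.9599 206.3328]
pred rim 0.1015 [136.7449 150.1481] [197.8163 208.5499]
handle [421.5, 217.7] [ 0.441 -0.187  0.114] 0.83
hinge [184.0, 165.0] [0.467  0.0478 0.07  ] 0.46
```

View pics/w4.png

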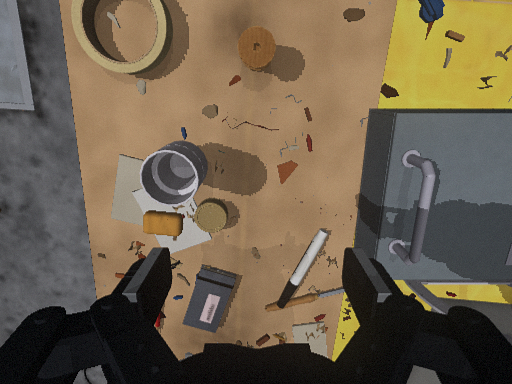

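The bench cup now holds the other, collar standing out and upright, with the rim near (173,176) matching the prediction for a fully nested cup; the tin and wax are untouched. Next I go above the handle and measure the clip.

{"op": "carry_out", "data": {"rows": [[[-0.002, 0.008, -0.01, 0], [-0.006, 0.025, -0.02, 0], [-0.011, 0.05, -0.03, 0], [-0.017, 0.08, -0.03, 0], [-0.023, 0.11, -0.03, 0], [-0.029, 0.135, -0.03, 0], [-0.032, 0.15, -0.03, 0], [-0.0334, 0.156, -0.03, 0], [-0.0334, 0.1572, -0.03, 0], [-0.0334, 0.1572, -0.03, 0], [-0.0334, 0.1572, -0.03, 0]]]}}

```text
clock: 13.08
position: [0.4416, -0.1859, 0.2625]
tool_rot: [-3.141, -0.0, 0.065]
force: [0.2, -0.1, 0.2]
grip_width: 0.0857
finger_force: 0.0
```

```bash
cat > m.py <<'E'
from e import *
F={n:bot.grab_frame(n) for n in('wrist','scene','top')}
near={'wrist':None,'scene':(317,180),'top':(281,254)}
obs=[]
for n,f in F.items():
    for d in bot.spot_point(f,'mark_tip'):
        print(n,d['position'],d['conf'])
        if near[n] is None or np.linalg.norm(np.array(d['position'])-near[n])<12: obs.append((f,d['position']));break
    for d in bot.spot_point(f,'handle')[:1]:print('  handle',d['position'],atz(f,d['position'],.114))
    for d in bot.spot_point(f,'hinge')[:1]:print('  hinge',d['position'],atz(f,d['position'],.07))
print(tri(obs))
save(F['wrist'],'w5');np.savez('w5.npz',K=F['wrist']['K'],pose=F['wrist']['pose'])
c=[cv2.resize(F['wrist']['pixels'][200:350,180:380],(400,300),interpolation=2),cv2.resize(F['scene']['pixels'][120:225,285:355],(200,300),interpolation=2),cv2.resize(F['top']['pixels'][235:280,260:350],(200,300),interpolation=2)]
cv2.imwrite('pics/m.png',np.hstack(c)[:,:,::-1])
E
python3 m.py
```

```text
[ 0.4416 -0.1859  0.2625] [-3.1412 -0.0002  0.0649] [ 0.1863 -0.0956  0.2407]
wrist [269.7, 298.2] 0.88
  handle [255.0, 176.8] [ 0.4399 -0.185   0.114 ]
  hinge [385.5, 163.8] [ 0.4529 -0.3343  0.07  ]
scene [319.3, 179.9] 0.58
  handle [270.4, 183.3] [ 0.4438 -0.1925  0.114 ]
  hinge [293.8, 155.4] [ 0.4534 -0.346   0.07  ]
  hinge [328.0, 217.1] [ 0.4461 -0.3409  0.07  ]
(array([ 0.3359, -0.2077,  0.1704]), [0.0027, 0.0027])
```

View pics/w5.png

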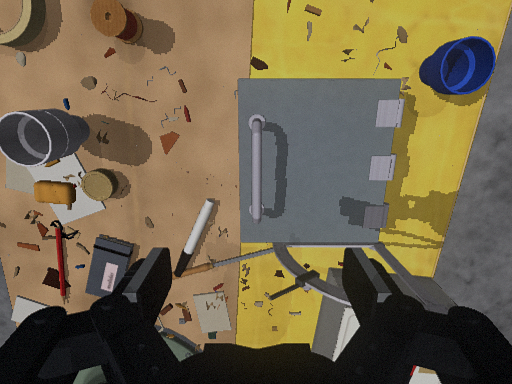

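The view shows the handle bar at (257,170), hinge tabs at x≈385, and the dark clip with its outer tip at (270,298) and inner end at (318,273).

```bash
cat > n.py <<'E'
from e import *
z=np.load('w5.npz');w5=dict(K=z['K'],pose=z['pose'])
w1=dict(K=z['K'],pose=np.array([[ 0.0714,-0.9475,-0.3116,0.5183],[-0.9974,-0.068,-0.022,-0.2522],[-0.0004,0.3123,-0.95,0.4247],[0,0,0,1]]))
for n,p,h in(('fl',(238,79.5),.076),('fr',(404,80),.076),('nl',(239.5,243),.076),('nr',(383,243),.076),('barf',(257,122),.114),('barn',(257,213),.114)):print(n,atz(w5,p,h))
sc=bot.grab_frame('scene');tp=bot.grab_frame('top')
O=[(w5,(269.7,298.2)),(w1,(197.5,280.5)),(sc,(318,180)),(tp,(281.7,254.3))]
print(tri(O),tri(O[:2]),tri(O[:1]+O[2:3]))
for psi in(.04,.055,.07):
  for H in((.449,-.336),(.449,-.341)):
    ex=np.array([np.cos(psi),np.sin(psi),0]);ey=np.array([-ex[1],ex[0],0]);H3=np.array([*H,.07])
    out=[]
    for f,p in O:
        o,d=ray(f,p)
        X=o+d*((-.1-(o-H3)@ex)/(d@ex));y,zz=(X-H3)@ey,X[2]-.07
        r=np.hypot(y,zz);out.append((round(np.arctan2(zz,y)-.003/.17,3),round(r,4)))
    print(psi,H,out)
E
python3 n.py
```

```text
[ 0.4413 -0.187   0.2623] [-3.1416  0.      0.0634] [0.0133 0.2233 0.5325]
fl [ 0.5324 -0.1613  0.076 ]
fr [ 0.5432 -0.3329  0.076 ]
nl [ 0.3435 -0.1719  0.076 ]
nr [ 0.3551 -0.3486  0.076 ]
barf [ 0.4943 -0.1835  0.114 ]
barn [ 0.4006 -0.1897  0.114 ]
(array([ 0.3387, -0.2066,  0.1721]), [0.0013, 0.0005, 0.0022, 0.0019]) (array([ 0.3357, -0.2059,  0.1679]), [0.0005, 0.0005]) (array([ 0.3375, -0.2067,  0.1711]), [0.0015, 0.0015])
0.04 (0.449, -0.336) [(np.float64(0.653), np.float64(0.1726)), (np.float64(0.677), np.float64(0.172)), (np.float64(0.568), np.float64(0.1226)), (np.float64(-0.197), np.float64(0.1281))]
0.04 (0.449, -0.341) [(np.float64(0.635), np.float64(0.1763)), (np.float64(0.657), np.float64(0.1757)), (np.float64(0.549), np.float64(0.128)), (np.float64(-0.132), np.float64(0.1324))]
0.055 (0.449, -0.336) [(np.float64(0.637), np.float64(0.172)), (np.float64(0.656), np.float64(0.1718)), (np.float64(0.582), np.float64(0.1342)), (np.float64(0.37), np.float64(0.1426))]
0.055 (0.449, -0.341) [(np.float64(0.618), np.float64(0.1758)), (np.float64(0.636), np.float64(0.1756)), (np.float64(0.565), np.float64(0.1402)), (np.float64(0.424), np.float64(0.1522))]
0.07 (0.449, -0.336) [(np.float64(0.62), np.float64(0.1715)), (np.float64(0.635), np.float64(0.1717)), (np.float64(0.596), np.float64(0.1476)), (np.float64(0.764), np.float64(0.1949))]
0.07 (0.449, -0.341) [(np.float64(0.601), np.float64(0.1753)), (np.float64(0.615), np.float64(0.1755)), (np.float64(0.581), np.float64(0.1543)), (np.float64(0.794), np.float64(0.2094))]
```

{"op": "carry_out", "data": {"rows": [[[0, 0, 0.015, 0], [0, 0, 0.04, 0], [0, 0, 0.07, 0], [0, 0, 0.1, 0], [0, 0, 0.125, 0], [0, 0, 0.143, 0], [0, 0, 0.155, 0], [0, 0, 0.162, 0], [0, 0, 0.1655, 0], [0, 0, 0.1655, 0]]], "grip": 0.05}}

```text
clock: 14.62
position: [0.4412, -0.187, 0.0966]
tool_rot: [-3.141, 0.0, 0.063]
force: [-0.1, 0.2, -0.3]
grip_width: 0.05
finger_force: 0.0
```

{"op": "carry_out", "data": {"rows": [[[0, 0, 0, 0], [0, 0, 0, 0], [0, 0, 0, 0], [0, 0, 0, 0], [0, 0, 0, 0], [0, 0, 0, 0], [0, 0, 0, 0], [0, 0, 0, 0]]], "grip": 0.0, "grip_force": 35}}

```text
clock: 15.28
position: [0.4415, -0.1856, 0.0974]
tool_rot: [-3.14, -0.0, 0.065]
force: [-2.9, 11.4, 10.8]
grip_width: 0.0085
finger_force: 34.6
```

```bash
python3 -c "
from h import *
s=bot.observe();print(s['position'],s['tool_rot'],s['force'],s['moment'],s['grip_width'],s['finger_force'])"
```

```text
[ 0.44152428 -0.18561577  0.09741298] [-3.14039571e+00 -4.20695702e-04  6.45920522e-02] [-2.9080307  11.39598353 10.83197968] [ 2.44691681  0.4540831  -0.01140177] 0.008541712057083104 34.64100658893585
```

{"op": "carry_out", "data": {"rows": [[[0, -0.001, -0.001, 0], [0, 0.0009, -0.0074, 0], [0, 0.0036, -0.0148, 0], [0, 0.0068, -0.0219, 0], [0, 0.0102, -0.0289, 0], [0, 0.014, -0.0357, 0], [0, 0.0182, -0.0423, 0], [0, 0.0205, -0.0455, 0], [0, 0.0205, -0.0455, 0]]]}}

```text
clock: 16.03
position: [0.4429, -0.2071, 0.1439]
tool_rot: [-3.141, -0.001, 0.063]
force: [0.8, 11.0, 5.1]
grip_width: 0.0083
finger_force: 34.5
```

{"op": "carry_out", "data": {"rows": [[[0, 0.0005, -0.0035, 0], [0, 0.003, -0.007, 0], [0, 0.0055, -0.0104, 0], [0, 0.0105, -0.0163, 0], [0, 0.016, -0.022, 0], [0, 0.0216, -0.0274, 0], [0, 0.0255, -0.0307, 0], [0, 0.029, -0.0337, 0], [0, 0.0306, -0.0349, 0], [0, 0.0306, -0.0349, 0], [0, 0.0306, -0.0349, 0]]]}}

```text
clock: 16.95
position: [0.4448, -0.2376, 0.1781]
tool_rot: [-3.141, -0.001, 0.064]
force: [1.2, 8.7, 7.5]
grip_width: 0.0086
finger_force: 35.0
```

```bash
cat > q.py <<'E'
from e import *
F={n:bot.grab_frame(n) for n in('wrist','scene','top')}
for n,f in F.items():
    for l in('mark_tip','handle'):
        print(n,l,[(np.round(d['position'],1),round(d['conf'],2)) for d in bot.spot_point(f,l)[:2]])
    np.savez('q_%s.npz'%n,K=f['K'],pose=f['pose']);save(f,'q_'+n)
c=[cv2.resize(F['wrist']['pixels'][90:384,120:512],(480,360),interpolation=2),cv2.resize(F['scene']['pixels'][110:230,230:336+0],(318,360),interpolation=2)]
cv2.imwrite('pics/q.png',np.hstack(c)[:,:,::-1])
p=bot.observe()['position'];p0=np.array([.4415,-.1853,.0972])
H=np.array([.451,-.335,.07]);ey=np.array([-.064,.998,0])
dy=(p-p0)@ey;dz=p[2]-p0[2]
y,z=.15+dy,.044+dz;print('R',np.hypot(y,z),'theta',np.arctan2(z,y)-np.arctan2(.044,.15))
E
python3 q.py
```

```text
[ 0.4448 -0.2376  0.1781] [-3.1409 -0.0007  0.0635] [1.1779 8.6896 7.4593]
wrist mark_tip []
wrist handle [(array([256.6, 261.7]), 0.92)]
scene mark_tip [(array([318.6, 178.6]), 0.49)]
scene handle [(array([279.5, 149.2]), 0.82)]
top mark_tip []
top handle []
R 0.15851100809393698 theta 0.6211500556854355
```

View pics/q.png

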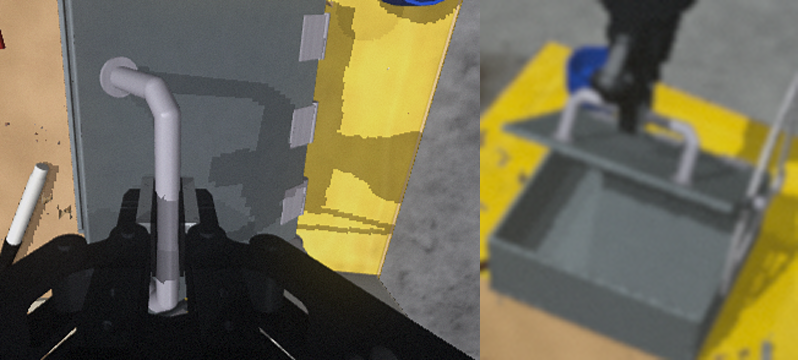

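The crop shows the flap raised by the handle, bar between the pads. In the scene the flap's near free corner is at about (317,178), right by the clip tip at (318.6,178.6). I check this against projected models.

```bash
cat > r.py <<'E'
from e import *
z=np.load('q_scene.npz');f=dict(K=z['K'],pose=z['pose'])
H=np.array([.451,-.335,.07]);psi=.064;ex=np.array([np.cos(psi),np.sin(psi),0]);ey=np.array([-ex[1],ex[0],0]);ez=np.array([0,0,1])
def pt(th,x,r,n): return H+ex*x+(np.cos(th)*ey+np.sin(th)*ez)*r+(-np.sin(th)*ey+np.cos(th)*ez)*n
for th in(.55,.6,.65,.7):
    print(th,'nearT',proj(f,pt(th,-.095,.17,.006)),'nearB',proj(f,pt(th,-.095,.17,0)),'farT',proj(f,pt(th,.095,.17,.006)),'handle',proj(f,pt(th,0,.15,.044)),'tip',proj(f,pt(th,-.103,.17,.003)),'clip in',proj(f,pt(th,-.103,.13,.003)))
im=cv2.imread('pics/scene0.png');im2=cv2.imread('pics/q_scene.png')
print('chest near-left top corner',proj(f,pt(0,-.095,.17,0)),proj(f,pt(0,.095,.17,.006)),proj(f,pt(0,-.095,.17,.006)))
def ov(i,ths):
    x0,y0,s=285,140,8
    c=cv2.resize(i[y0:y0+75,x0:x0+50],None,fx=s,fy=s,interpolation=cv2.INTER_CUBIC)
    for th,col in ths:
        P=[proj(f,pt(th,x,r,n)) for x,r,n in((-.095,.17,.006),(-.095,.17,0),(-.095,.12,0))]+[proj(f,pt(th,-.103,.17,.003)),proj(f,pt(th,-.103,.13,.003))]
        P=[tuple(((q-[x0,y0]+.5)*s).astype(int)) for q in P]
        for q in P[:2]: cv2.circle(c,tuple(map(int,q)),2,col,-1)
        cv2.line(c,tuple(map(int,P[3])),tuple(map(int,P[4])),col,1)
    return c
T=[(.58,(0,0,255)),(.63,(0,255,0)),(.68,(255,0,0))]
cv2.imwrite('pics/r.png',np.hstack([ov(im,T),ov(im2,T)]))
E
python3 r.py
```

```text
[ 0.4448 -0.2375  0.178 ] [-3.1408 -0.0005  0.0638] [0.7521 8.0891 7.7723]
0.55 nearT [311.6489 183.0094] nearB [310.8521 185.5018] farT [235.0431 155.3499] handle [279.4201 151.514 ] tip [314.6703 185.4957] clip in [318.7238 181.3463]
0.6 nearT [312.8386 179.4087] nearB [312.0047 181.9464] farT [235.9385 151.8697] handle [280.6084 148.2525] tip [315.8558 181.9125] clip in [319.6054 178.7079]
0.65 nearT [314.0762 175.7589] nearB [313.2081 178.3324] farT [236.9117 148.3561] handle [281.8335 145.0175] tip [317.0892 178.2748] clip in [320.5192 176.0359]
0.7 nearT [315.3571 172.074 ] nearB [314.458  174.6735] farT [237.9595 144.8224] handle [283.0908 141.8213] tip [318.3661 174.5964] clip in [321.4621 173.3395]
chest near-left top corner [302.3767 217.5276] [230.7789 188.1443] [302.648  216.0145]
```

View pics/r.png

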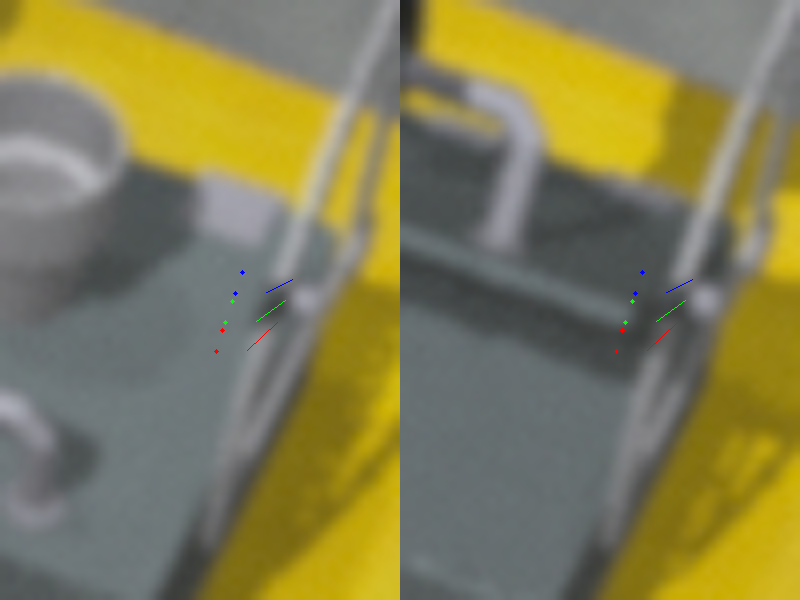

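```bash
cat > t.py <<'E'
from r import *
from scipy.optimize import least_squares
g=cv2.cvtColor(im2,cv2.COLOR_BGR2GRAY).astype(float)
for c in(296,300,304,308,311): print(c,g[165:185,c].astype(int), [ (th,[round(float(np.interp(c,[a[0],b[0]],[a[1],b[1]])),1) for a,b in[(proj(f,pt(th,.095,.17,n)),proj(f,pt(th,-.095,.17,n))) for n in(.006,0)]]) for th in(.6,.65)])
z=np.load('w5.npz');w5=dict(K=z['K'],pose=z['pose'])
w1=dict(K=z['K'],pose=np.array([[ 0.0714,-0.9475,-0.3116,0.5183],[-0.9974,-0.068,-0.022,-0.2522],[-0.0004,0.3123,-0.95,0.4247],[0,0,0,1]]))
O=[(w5,(269.9,298)),(w1,(198,280)),(f,(318.3,179.6))]
def res(v): return np.concatenate([proj(k,pt(v[0],v[1],.17,.003))-p for k,p in O])
r=least_squares(res,[.63,-.103]);print(r.x,r.fun)
g0=cv2.cvtColor(im,cv2.COLOR_BGR2GRAY);print(g0[172:186,312:326])
print(proj(w5,pt(r.x[0],r.x[1],.14,.003)),'inner w5 seen ~ on line to (318,273)',proj(w5,pt(r.x[0],r.x[1],.12,.003)))
E
python3 t.py
```

```text
[ 0.4448 -0.2375  0.178 ] [-3.1408 -0.0005  0.0638] [0.7521 8.0891 7.7723]
0.55 nearT [311.6489 183.0094] nearB [310.8521 185.5018] farT [235.0431 155.3499] handle [279.4201 151.514 ] tip [314.6703 185.4957] clip in [318.7238 181.3463]
0.6 nearT [312.8386 179.4087] nearB [312.0047 181.9464] farT [235.9385 151.8697] handle [280.6084 148.2525] tip [315.8558 181.9125] clip in [319.6054 178.7079]
0.65 nearT [314.0762 175.7589] nearB [313.2081 178.3324] farT [236.9117 148.3561] handle [281.8335 145.0175] tip [317.0892 178.2748] clip in [320.5192 176.0359]
0.7 nearT [315.3571 172.074 ] nearB [314.458  174.6735] farT [237.9595 144.8224] handle [283.0908 141.8213] tip [318.3661 174.5964] clip in [321.4621 173.3395]
chest near-left top corner [302.3767 217.5276] [230.7789 188.1443] [302.648  216.0145]
296 [111 119 127 135 136 129 112 111 112 104  85  67  66  68  70  74  80  96
 104 108] [(0.6, [173.4, 176.2]), (0.65, [169.3, 172.2])]
300 [124 115 107  97  92  92  92  91  97 107 107  88  71  68  69  72  75  83
  96 107] [(0.6, [174.8, 177.6]), (0.65, [170.8, 173.6])]
304 [ 80  80  76  72  70  
[... 650 characters left out ...]
113 118 119 115 120 122 120 127]
 [121 119 121 119 116 109  99  91  94 119 144 147 139 137]
 [119 120 119 119 114 103  86  75  85 121 153 158 147 134]
 [119 121 119 118 109  93  76  69  81 112 137 146 138 126]
 [119 119 118 117 106  90  79  79  89 104 117 128 128 122]
 [117 117 117 115 107 103 102 100 100 102 112 123 122 122]
 [118 118 120 118 121 126 124 112 104 107 120 126 119 118]
 [119 120 120 124 135 142 133 114 104 114 127 121 114 116]
 [118 119 121 127 141 144 126 108 106 121 126 115 107 115]
 [118 118 123 129 144 139 118 102 112 124 120 105 106 114]
 [118 118 124 134 141 131 109 105 120 127 109  97 107 117]]
[294.086  287.2395] inner w5 seen ~ on line to (318,273) [308.4522 280.1527]
```

{"op": "carry_out", "data": {"rows": [[[0, 0.0004, -0.001, 0], [0, 0.0009, -0.002, 0], [0, 0.0009, -0.002, 0], [0, 0.0009, -0.002, 0], [0, 0.0009, -0.002, 0], [0, 0.0009, -0.002, 0], [0, 0.0009, -0.002, 0], [0, 0.0009, -0.002, 0]]]}}

```text
clock: 18.07
position: [0.4448, -0.2392, 0.1795]
tool_rot: [3.141, -0.001, 0.063]
force: [4.7, 1.8, -2.1]
grip_width: 0.009
finger_force: 34.4
```

```bash
cat > u.py <<'E'
import contextlib,io
with contextlib.redirect_stdout(io.StringIO()): from r import *
s=bot.observe();p=s['position'];print(p,s['force'],s['qd'],s['grip_width'],s['finger_force'])
p0=np.array([.4415,-.1853,.0972]);y,z=.15+(p-p0)@ey,.044+p[2]-p0[2];print('R',np.hypot(y,z),'th',np.arctan2(z,y)-np.arctan2(.044,.15))
F=bot.grab_frame('scene');g=cv2.cvtColor(F['pixels'],cv2.COLOR_RGB2GRAY).astype(float)
for c in(300,304,308,311):
    seg=g[170:183,c];k=int(seg[2:].argmax())+2;w=np.clip(seg[max(k-3,0):k+4]-82,0,None);obs=170+max(k-3,0)+(w*np.arange(len(w))).sum()/w.sum()
    m=[np.mean([np.interp(c,[a[0],b[0]],[a[1],b[1]]) for a,b in[(proj(F,pt(th,.095,.17,n)),proj(F,pt(th,-.095,.17,n))) for n in(.006,0)]]) for th in(.6,.65)]
    print(c,obs,.6+.05*(obs-m[0])/(m[1]-m[0]))
for l in('base_cup_mid','top_cup_mid','rivet_tin'):
    print(l,[(np.round(d['position'],1),round(d['conf'],2)) for d in bot.spot_point(F,l)[:3]])
E
python3 u.py
```

```text
[ 0.4448 -0.2392  0.1795] [ 4.714   1.7725 -2.076 ] [-0.0007  0.0012  0.0001  0.0003  0.0007 -0.0012  0.0009] 0.009007343793444455 34.42822337150574
R 0.1586582437972182 th 0.6354679044323748
300 172.6728971962617 0.6439722609155585
304 174.57746478873239 0.6380533254940056
308 175.91549295774647 0.6391575753178634
311 177.0 0.6389847281971547
base_cup_mid [(array([205.6, 277.9]), 0.7), (array([269.1, 140.4]), 0.63)]
top_cup_mid [(array([206.9, 275.4]), 0.65)]
rivet_tin [(array([247.5, 291.1]), 0.71), (array([313.8, 179. ]), 0.15)]
```

```bash
python3 -c "
from workcell import bot
print(bot.job_done())"
```

```text
the job is handed in; nothing more can be done
None
```

I handed the job in at about 18 s: the cup is nested in the matching metal bench cup, contact height and camera both indicating fully home, and the gripper alone holds the flap steady by its handle at about 0.636 rad, against a clip angle I measured as about 0.635 rad; no verdict came back.

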